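Release the filter cover and push it down the chute

TASK

On the lapping-oil filter box, press the snap tab fully in so that it stays down, and only then push the released cover along its guides, off its seat and down the chute into the tin bin. Press and push only: do not lift the cover, and leave the two piston valves, the casing tube and the bottom cap standing where they are. Finish with the hand clear.

Things in the scene. Friction and masses are not known exactly. Their poses are not given: they have to be found in the camera images.
- filter_box: Fixed grey filter box, 104 mm wide (its x), 155 mm long (its y, -83 to +72 mm), open oil well under the cover. Origin on the bench, z up; yaw within 0.5 rad (at 0 its axes are the world's). The cover rides on runners 105 mm high between two guide ribs (inner faces x = +-44 mm, tops 117 mm), open at both ends. Rear wall 102 mm high; deck around the tab 100 mm.
- cover: Loose oily aluminium plate, 84 (x) by 92 (y) by 7 mm, about 0.25 kg, with a flange 5 mm thick, 30 mm high from the underside, across its trailing (-y) edge. Origin: centre of its underside; axes as the box's. Starts at x = 0, y = -21, z = 105 mm in the box's frame. Slides in the box's +y once the tab is down.
- push_face (a point): Middle of the outer (-y) face of the cover's flange, 18 mm above the cover's underside: the place to push toward the box's +y. The way behind it is open. Site axes as the cover's.
- seat_end (a point): End of the runners, at y = +72 mm on the box's centre line, 105 mm high. From here a steel chute 114 mm wide, with sides about 19 mm high, falls at 38 degrees into the bin. Pushed over this end the cover tips and slides into the bin by itself, at the latest as its trailing edge gets here. Axes as the box's.
- tab (a joint): Travel of the snap tab, m: near 0 (at most 0.002) when up and blocking the cover, 0.013 when pressed fully down to its stop. It takes about 3 N, moves straight down, has no spring and stays wherever it is left; it lets the cover pass from about 0.0115 on.
- tab_top (a point): Centre of the top of the snap tab, a ribbed steel block 44 mm (box x) by 36 mm (box y) ahead of the cover's leading edge, at x = 0, y = +48 mm in the box's frame (5 mm gap to the cover). Its top is 115 mm above the bench when up (cover's top face: 112 mm), 102 mm when fully in: 2 mm above the deck, 3 mm below the cover's underside.
- bin: Fixed shallow tin bin at the foot of the chute, 160 mm (x) by 200 mm (y), 35 mm high, 3 mm walls; origin at the centre of its underside, about 250 mm from the box's origin in the box's +y direction.
- piston_a: Nickel-plated piston valve standing upright, 17 mm diameter, 76 mm tall with its stem; origin at its foot. Bystander on the box's +x side.
- piston_b: Second piston valve, same as the first, standing upright; bystander on the box's +x side.
- casing: Brass valve casing tube standing upright, 25 mm diameter, 75 mm tall; origin at its foot. Bystander on the box's -x side.
- cap: Chrome bottom cap, 22 mm diameter, 16 mm tall, on the bench; origin at its foot. Bystander behind the box (its -y side).
Mind the look-alikes: they are no part of the job. What is meant by the cover is not black or turquoise, and is the smaller of those in its own colour.

How it is judged:
By the outcome, as a careful person would: the job done as asked, in the order asked, and still so for the second after the job is handed in, with the robot touching nothing.
It also fails if it takes over 43 s, if anything falls off the work surface, if the arm or the gripper's body presses on something with over 40 N, if the wrist force passes 120 N, or if a joint passes its speed limit or range.

ROBOT

A 6-joint arm with a two-finger parallel gripper is mounted at the origin on the work surface. World frame = base frame: x ahead of the robot, y to its left, z up, the work surface at z = 0. Lengths are in mm, angles in rad, forces in N, time in s.
With the tool pointing down it reaches from about 400 to 925 mm from the base axis. Payload 3.4 kg.
Tool frame: the origin (TCP) lies at the very end of the fingers, on their centre line; the grasp point (between the pads) lies 19 mm behind it (robot.grip_depth is the distance from the TCP to the grasp point, in mm); x points along the fingers, y is the direction in which the jaws open and shut, and the axes are right-handed (so a half turn about x gives the same grasp; the last joint's range is limited). The gripper opens to 85 mm and grips with 20 to 120 N. Pads are 22 mm wide; open, the fingers measure 114 mm over their backs; the gripper's body (76 mm by 85 mm) begins 54 mm behind the grasp point. The pads swing forward as they close: fully open they stand 13 mm farther back than shut.
Start: joints at [-1.185, 0.307, 1.506, -0, 1.328, -0.073], TCP at [254.63, -515.553, 205.505] pointing down, gripper open.
Joint ranges: [-3.12, 3.12], [-1.05, 2.28], [0.14, 2.33], [-1.42, 4.57], [0.1, 2.73], [-2.68, 2.68]. Speed limits (rad/s): [2.57, 2.57, 3.14, 3.14, 3.14, 3.14].

INTERFACE

Orientations are given as a rotation vector (axis times angle).
In Python, from plant import robot gives the robot as it stands. The module is installed in compiled form; this text tells all that it offers.
- The arm moves only by the tool apply_moves, never from a script. Its argument "series" is a list of rows, each an object with "offset": the shift along the tool's x, y, z normalised to -1 to 1, where 1 is 500 mm, a list of three; "twist": the turn, a rotation vector about the tool's x, y, z normalised to -1 to 1, where 1 is 6 degrees, a list of three; "gripper": the opening, from 0 (shut) to 1 (fully open). In form: [{"offset": [x, y, z], "twist": [ax, ay, az], "gripper": gripper}, ...]. A call has exactly 10 rows; each row shifts and turns the pose as measured when the row begins, along the tool's axes as they then stand; what a row does not reach is not made up. A row lasts 1/12 s, in which the tool goes at most 41.7 mm and 7.16 degrees, less where a joint would pass 70% of its speed; a pose out of reach is approached as far as the arm can. A call with a number of a shift or a turn outside -1 to 1 is refused whole. A call with a gripper value outside its range is refused whole. The fingers move at their own pace and stop on an object; "force" is the grip in N (left out, the last holds). Time passes only in rows, so rows that do not move let the fingers close, or fill a call up. It gives the time, the measured TCP pose, the force and the opening at its end, in the units of the state.
- robot.get_obs(): the state, without advancing time (a new reading comes with each control period).
- robot.capture(name): name is "side" or "top"; returns the picture (400x640x3 uint8, red, green, blue); there is no depth.
- robot.get_calibration(name): a dict with "fx", "fy", "cx", "cy" (pixels), "extrinsics" (4x4, takes a point from camera to world coordinates). Camera axes: x right, y up, looking along -z (the intrinsics and any distortion apply to the point x, -y, -z); pixel columns grow to the right and rows downward; lengths in mm; the calibration is good to about 2 mm. A picture is of the moment at which its call begins. get_calibration takes no time and is no camera call.
- robot.finish_job(): hands the job in, once; it reports no verdict.
Trained networks look in the newest picture that a camera, given by its name, has taken for a name from the list of things; names that differ only in an ending like _2 or _b are one class to them, and where a whole thing is asked for, a point or a joint stands for the part that bears it (a point fixed in the world has none). Each returns a list of dicts, best first, with "score" (0 to 1); they miss things now and then, are a little off and sometimes report something else, mostly with a low value. They report only what shows in the picture. A call takes as long as a camera call. They do not tell look-alikes from the thing itself.
- robot.regions_of(camera, name): "mask" (400x640 bool, what is visible of it) and "extent" ([centre column, centre row, width, height] in pixels, round what is visible of it).
The state is a dict: "clock": time; "q": joint angles; "joint_velocities": joint speeds; "tau": joint torques, N m; "position": TCP position; "ee_rot": TCP orientation; "wrist_force": force on the tool from outside, world axes, zero at the start; "moment": the same for the moment, N m; "finger_gap": finger opening in mm.
Only numpy, scipy, OpenCV 4.12 (cv2) and the standard library are available. Lean on these libraries where they do the work, as an engineer would, in place of code of your own. Each camera call takes 0.05 s, during which the arm holds its last target.

## Working session

There is one attempt and no reset: what is moved stays moved. The work goes in short steps, Python scripts to look and compute and a tool call to move; the robot and the scene stay as the last step left them, time stands still between calls to the robot, and variables do not carry over. Pictures are saved under pics/ and viewed, and the job is handed in when it is done.

Besides the shell and the picture viewer there is one more tool, called after "Emit:" as name([rows], argument=value, ...), one row to a line, values as JSON. apply_moves: Moves the arm, as the interface text tells. Its arguments: {"type":"object","properties":{"series":{"type":"array"},"force":{"type":"number"}},"required":["series"]}

```bash
mkdir -p pics; python3 - <<'E'
from plant import robot
import cv2,numpy as np
np.set_printoptions(precision=2,suppress=True)
for c in("side","top"):
    im=robot.capture(c); cv2.imwrite(f"pics/{c}0.png",im[:,:,::-1])
    k=robot.get_calibration(c); print(c,{a:(b if a!="extrinsics" else np.array(b)) for a,b in k.items()})
    for n in("cover","tab","filter_box","bin"):
        print(n,[(round(r["score"],2),np.round(r["extent"])) for r in robot.regions_of(c,n)])
print(robot.get_obs())
E
```

```text
side {'fx': 373.23883169124235, 'fy': 373.23883169124235, 'cx': 326.30931796313683, 'cy': 202.81193050942662, 'extrinsics': array([[   0.77,    0.46,   -0.45,  296.58],
       [  -0.64,    0.54,   -0.56, -386.14],
       [  -0.01,    0.71,    0.7 ,  572.16],
       [   0.  ,    0.  ,    0.  ,    1.  ]])}
cover [(0.86, array([402., 195.,  58.,  42.])), (0.85, array([208., 249.,  57.,  45.])), (0.61, array([313., 223.,  68.,  50.])), (0.6, array([260., 357., 101.,  82.]))]
tab [(0.88, array([301., 198.,  31.,  24.]))]
filter_box [(0.87, array([304., 235.,  97., 120.]))]
bin [(0.87, array([269., 172.,  84.,  77.])), (0.39, array([307., 235., 100., 124.]))]
top {'fx': 367.6356240646099, 'fy': 367.6356240646099, 'cx': 320.55299011578677, 'cy': 195.38851593026402, 'extrinsics': array([[ -0.08,   0.98,  -0.21, 455.12],
       [ -1.  ,  -0.08,   0.02,   8.97],
       [  0.  ,   0.21,   0.98, 748.08],
       [  0.  ,   0.  ,   0.  ,   1.  ]])}
cover [(0.94, array([263., 311.,  46.,  53.])), (0.93, array([342., 222.,  59.,  56.])), (0.88, array([402., 320.,  86.,  84.])), (0.75, array([326., 110.,  77.,  73.]))]
tab [(0.96, array([303., 216.,  21.,  28.]))]
filter_box [(0.93, array([312., 220., 137.,  80.]))]
bin [(0.67, array([207., 202., 122.,  99.]))]
{'clock': 0.5, 'q': array([-1.19,  0.31,  1.51, -0.  ,  1.33, -0.07]), 'joint_velocities': array([-0., -0., -0.,  0., -0.,  0.]), 'tau': array([  0.  , -45.7 , -25.21,  -0.  ,   0.  ,   0.  ]), 'position': array([ 254.61, -515.53,  205.49]), 'ee_rot': array([ 1.97,  0.46, -1.97]), 'wrist_force': array([ 0.68,  0.37, -0.14]), 'moment': array([-0.02,  0.01, -0.03]), 'finger_gap': 85.10471538508513}
```

View pics/side0.png

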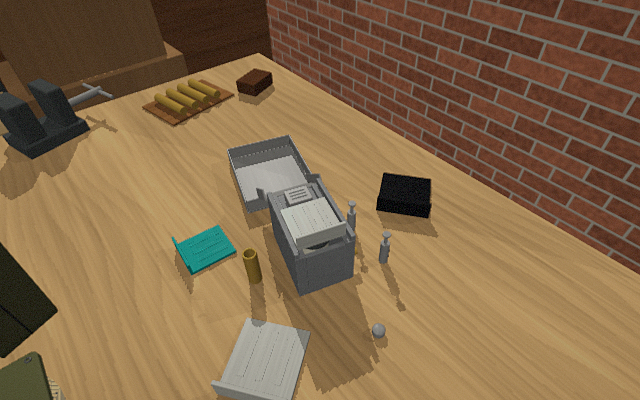

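View pics/top0.png

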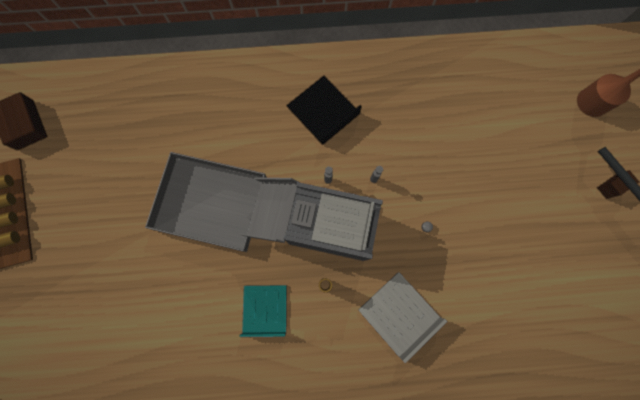

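```bash
cat > h.py <<'E'
from plant import robot
import cv2,numpy as np
from scipy.optimize import minimize
from scipy.spatial.transform import Rotation as R
np.set_printoptions(precision=3,suppress=True)
def proj(c,P):
    k=robot.get_calibration(c);E=np.array(k["extrinsics"])
    p=(np.asarray(P,float)-E[:3,3])@E[:3,:3]
    return np.c_[k["cx"]+k["fx"]*p[:,0]/-p[:,2],k["cy"]+k["fy"]*p[:,1]/p[:,2]]
def b2w(q,P):
    x,y,a=q;P=np.asarray(P,float);c,s=np.cos(a),np.sin(a)
    return np.c_[x+c*P[:,0]-s*P[:,1],y+s*P[:,0]+c*P[:,1],P[:,2]]
def box(x0,x1,y0,y1,z0,z1): return [(x,y,z) for x in(x0,x1) for y in(y0,y1) for z in(z0,z1)]
def sil(c,P):
    h=cv2.convexHull(proj(c,P).astype(np.float32))
    m=np.zeros((1600,2560),np.uint8);cv2.fillConvexPoly(m,np.round(h*4+1.5).astype(np.int32),1)
    return cv2.resize(m.astype(np.float32),(640,400),interpolation=cv2.INTER_AREA)
E
python3 - <<'E'
from h import *
M={}
for c in("side","top"):
    robot.capture(c)
    M[c]={n:robot.regions_of(c,n) for n in("cover","tab","filter_box")}
q0=np.array([430,-45,-.1])
def pick(c,q):
    p=proj(c,b2w(q,[(0,-21,112)]))[0]
    rs=M[c]["cover"]; return min(rs,key=lambda r:np.hypot(r["extent"][0]-p[0],r["extent"][1]-p[1]))
# initial from top: tab & cover centre
def bp(c,uv,z):
    k=robot.get_calibration(c);E=np.array(k["extrinsics"])
    d=E[:3,:3]@np.array([(uv[0]-k["cx"])/k["fx"],-(uv[1]-k["cy"])/k["fy"],-1]);o=E[:3,3]
    return o+d*(z-o[2])/d[2]
cen=lambda m:np.argwhere(m).mean(0)[::-1]
for c,e in(("top",(342,222)),("side",(313,223))):
    t=bp(c,cen(M[c]["tab"][0]["mask"]),115)
    r=min(M[c]["cover"],key=lambda r:np.hypot(r["extent"][0]-e[0],r["extent"][1]-e[1])); M[c]["cv"]=r
    print(c,"tab",t,"cover",bp(c,cen(r["mask"]),114))
    if c=="top":
        v=bp(c,cen(r["mask"]),114); d=t-v; a=-np.arctan2(d[0],d[1]); q0=np.array([*(t[:2]-48*np.array([-np.sin(a),np.cos(a)])),a])
print(q0)
TAB=box(-22,22,30,66,108,115);CT=box(-42,42,-67,25,108,112)+box(-42,42,-67,-62,108,135)
BX=box(-52,52,-83,72,0,100)+box(-52,52,-67,72,0,117)
def cost(q,cs,names):
    s=0
    for c in cs:
        for n,P,m in(("t",TAB,M[c]["tab"][0]["mask"]),("c",CT,M[c]["cv"]["mask"]),("b",BX,M[c]["filter_box"][0]["mask"])):
            if n in names:
                S=sil(c,b2w(q,P)); m2=m.astype(float)
                s+=1-np.minimum(S,m2).sum()/np.maximum(S,m2).sum()
    return s
for cs in(("top",),("side",),("top","side")):
  for names in("tc","c","tcb"):
    r=minimize(cost,q0,args=(cs,names),method="Nelder-Mead",options=dict(initial_simplex=q0+np.array([[0,0,0],[8,0,0],[0,8,0],[0,0,.08]]),xatol=1e-3,fatol=1e-5))
    print(cs,names,r.x,r.fun)
q=r.x
for c in("side","top"):
    im=robot.capture(c)[:,:,::-1].copy(); im=cv2.resize(im,None,fx=4,fy=4,interpolation=cv2.INTER_CUBIC)
    for P in([(x,y,z)for x,y,z in TAB if z==115],box(-42,42,-67,25,112,112.001)[::2],box(-52,52,-83,72,0,.001)[::2],box(-52,52,-83,72,117,117.001)[::2]):
        h=cv2.convexHull(proj(c,b2w(q,P)).astype(np.float32))*4+1.5
        cv2.polylines(im,[h.astype(np.int32)],True,(0,0,255),1)
    u=proj(c,b2w(q,[(0,0,80)]))[0]*4; x,y=int(u[0])-350,int(u[1])-280
    cv2.imwrite(f"pics/{c}_fit.png",im[max(y,0):y+560,max(x,0):x+700])
print(proj("top",b2w(q,[(0,48,115),(0,-67,123)])))
E
```

```text
top tab [560.144  29.937 115.   ] cover [540.122 -36.723 114.   ]
side tab [538.072 -45.399 115.   ] cover [539.06 -45.04 114.  ]
[546.336 -16.035  -0.292]
('top',) tc [547.026 -15.591  -0.291] 0.10878486364012507
('top',) c [546.673 -15.075  -0.298] 0.04898683694875405
('top',) tcb [547.132 -15.703  -0.287] 0.734165517802847
('side',) tc [547.083 -18.902  -0.288] 1.049020233900447
('side',) c [547.549 -18.775  -0.301] 0.052080785017260545
('side',) tcb [548.306 -18.897  -0.297] 1.416112660528106
('top', 'side') tc [547.337 -16.014  -0.29 ] 1.206604616250325
('top', 'side') c [547.101 -16.555  -0.287] 0.14396116538603043Traceback (most recent call last):
  File "<stdin>", line 35, in <module>
    res = _minimize_neldermead(fun, x0, args, callback, bounds=bounds,
                               **options)
    fxcc = func(xcc)
    fx = function(np.copy(x), *(wrapper_args + args))
  File "<stdin>", line 30, in cost
  File "h.py", line 15, in sil
    h=cv2.convexHull(proj(c,P).astype(np.float32))
                     ~~~~^^^^^
  File "h.py", line 7, in proj
    k=robot.get_calibration(c);E=np.array(k["extrinsics"])
ValueError: time passes only in moves, steps and waits
```

```bash
cat >> h.py <<'E'
_K={}
_g=robot.get_calibration
class _C: pass
def _cal(c):
    if c not in _K:_K[c]=_g(c)
    return _K[c]
def proj(c,P):
    k=_cal(c);E=np.array(k["extrinsics"])
    p=(np.asarray(P,float)-E[:3,3])@E[:3,:3]
    return np.c_[k["cx"]+k["fx"]*p[:,0]/-p[:,2],k["cy"]+k["fy"]*p[:,1]/p[:,2]]
Q=np.array([547.2,-16.8,-.291])
E
python3 - <<'E'
from h import *
q=Q
TAB=box(-22,22,30,66,108,115)
ims=[]
for c in("side","top"):
    im=cv2.imread(f"pics/{c}0.png"); im=cv2.resize(im,None,fx=4,fy=4,interpolation=cv2.INTER_CUBIC)
    for P in([(x,y,z)for x,y,z in TAB if z==115],box(-42,42,-67,25,112,112.001)[::2],box(-52,52,-83,72,0,.001)[::2],box(-44,44,-83,72,117,117.001)[::2]):
        h=cv2.convexHull(proj(c,b2w(q,P)).astype(np.float32))*4+1.5
        cv2.polylines(im,[h.astype(np.int32)],True,(0,0,255),1)
    u=proj(c,b2w(q,[(0,0,80)]))[0]*4; x,y=int(u[0])-350,int(u[1])-280
    cv2.imwrite(f"pics/{c}_fit.png",im[max(y,0):y+560,max(x,0):x+700])
print(b2w(q,[(0,48,115),(0,-67,123),(0,-120,123),(0,30,123)]))
o=robot.get_obs();print(o["clock"],o["position"],R.from_rotvec(o["ee_rot"]).as_matrix())
E
```

```text
[[ 560.972   29.182  115.   ]
 [ 527.977  -80.983  123.   ]
 [ 512.771 -131.755  123.   ]
 [ 555.807   11.939  123.   ]]
0.9 [ 254.641 -515.535  205.534] [[ 0.     0.443 -0.897]
 [-0.    -0.897 -0.443]
 [-1.     0.    -0.   ]]
```

View pics/side_fit.png

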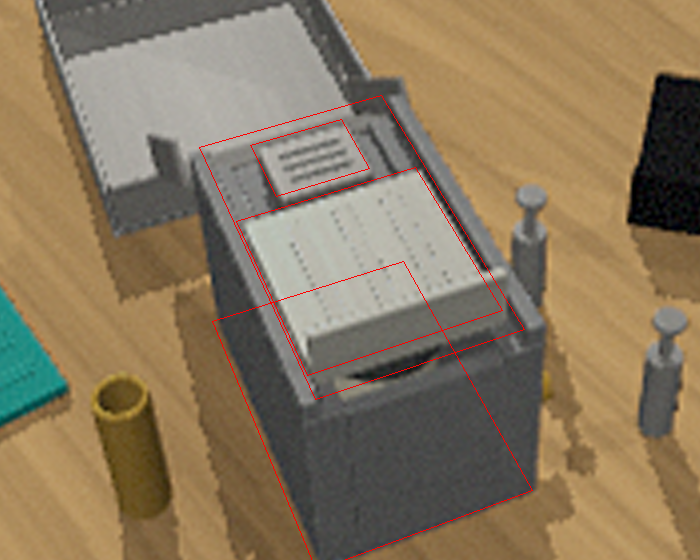

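View pics/top_fit.png

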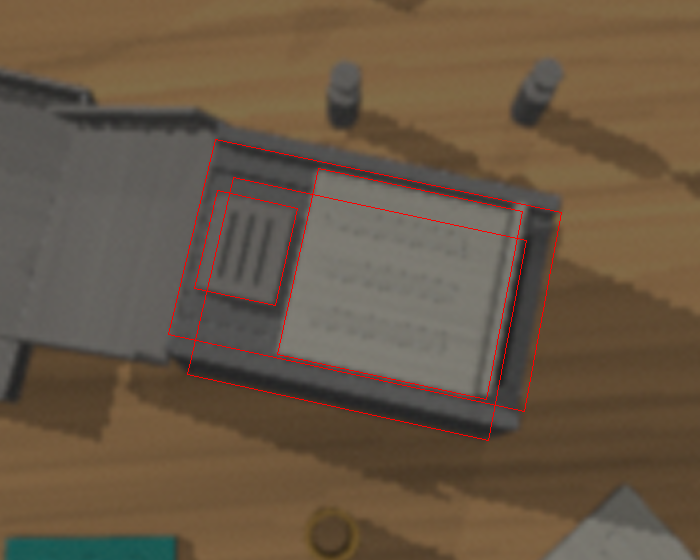

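Emit:
apply_moves([
  {"offset":[0,0,0],"twist":[-0.98,0,0],"gripper":0},
  {"offset":[0,0,0],"twist":[-0.98,0,0],"gripper":0},
  {"offset":[0,0,0],"twist":[-0.98,0,0],"gripper":0},
  {"offset":[0,0,0],"twist":[-0.98,0,0],"gripper":0},
  {"offset":[0,0,0],"twist":[-0.98,0,0],"gripper":0},
  {"offset":[0,0,0],"twist":[-0.98,0,0],"gripper":0},
  {"offset":[0,0,0],"twist":[-0.98,0,0],"gripper":0},
  {"offset":[0,0,0],"twist":[-0.98,0,0],"gripper":0},
  {"offset":[0,0,0],"twist":[0,0,0],"gripper":0},
  {"offset":[0,0,0],"twist":[0,0,0],"gripper":0},
])

```text
clock: 1.73
position: [254.6, -515.6, 205.6]
ee_rot: [1.393, 1.078, -1.393]
wrist_force: [-0.2, -0.7, 0.7]
finger_gap: -0.4
```

```bash
cat > st.py <<'E'
from h import *
def st():
    o=robot.get_obs();m=R.from_rotvec(o["ee_rot"]).as_matrix();p=np.array(o["position"])
    c,s=np.cos(Q[2]),np.sin(Q[2]);d=p[:2]-Q[:2]
    print("t",o["clock"],"box pos",c*d[0]+s*d[1],-s*d[0]+c*d[1],p[2],"F",o["wrist_force"],"gap",o["finger_gap"])
    Rb=np.array([[c,-s,0],[s,c,0],[0,0,1]]); D=Rb@np.array([[0,1,0],[0,0,-1],[-1,0,0]])
    print("twist needed /6deg",np.degrees(R.from_matrix(m.T@D).as_rotvec())/6)
    for n,t in(("tab",(0,48,118)),("back",(0,-110,120)),("end",(0,62,120))):
        w=b2w(Q,[t])[0];print(n,m.T@(w-p)/500)
if __name__=="__main__": st()
E
python3 st.py
```

```text
t 1.7333 box pos -137.15312695208095 -561.7412779495121 205.64646216623655 F [-0.234 -0.724  0.673] gap -0.3993298091700993
twist needed /6deg [ 0.359  0.002 -0.001]
tab [ 0.175  0.32  -1.208]
back [ 0.171  0.308 -0.893]
end [ 0.171  0.321 -1.236]
```

Emit:
apply_moves([
  {"offset":[0,0,0],"twist":[0.36,0,0],"gripper":0},
  {"offset":[0,0.017,-0.076],"twist":[0,0,0],"gripper":0},
  {"offset":[0,0.017,-0.076],"twist":[0,0,0],"gripper":0},
  {"offset":[0,0.017,-0.076],"twist":[0,0,0],"gripper":0},
  {"offset":[0,0.017,-0.076],"twist":[0,0,0],"gripper":0},
  {"offset":[0,0.017,-0.076],"twist":[0,0,0],"gripper":0},
  {"offset":[0,0.017,-0.076],"twist":[0,0,0],"gripper":0},
  {"offset":[0,0.017,-0.076],"twist":[0,0,0],"gripper":0},
  {"offset":[0,0.017,-0.076],"twist":[0,0,0],"gripper":0},
  {"offset":[0,0.017,-0.076],"twist":[0,0,0],"gripper":0},
])

```text
clock: 2.57
position: [435.9, -212.2, 204.4]
ee_rot: [1.45, 1.02, -1.456]
wrist_force: [0.3, -0.8, -0.1]
finger_gap: 0.1
```

```bash
python3 st.py
```

```text
t 2.5667 box pos -50.540075704348176 -219.093147617439 204.423388144765 F [ 0.332 -0.797 -0.082] gap 0.1270297551827901
twist needed /6deg [-0.463  0.073 -0.048]
tab [ 0.169  0.074 -0.54 ]
back [ 0.168  0.09  -0.224]
end [ 0.165  0.073 -0.568]
```

Emit:
apply_moves([
  {"offset":[0,0,0],"twist":[-0.46,0.07,-0.05],"gripper":0},
  {"offset":[0,0,0],"twist":[0,0,0],"gripper":0},
  {"offset":[0,0.014,-0.075],"twist":[0,0,0],"gripper":0},
  {"offset":[0,0.014,-0.075],"twist":[0,0,0],"gripper":0},
  {"offset":[0,0.014,-0.075],"twist":[0,0,0],"gripper":0},
  {"offset":[0,0.014,-0.075],"twist":[0,0,0],"gripper":0},
  {"offset":[0,0.014,-0.075],"twist":[0,0,0],"gripper":0},
  {"offset":[0,0.014,-0.075],"twist":[0,0,0],"gripper":0},
  {"offset":[0,0.014,-0.075],"twist":[0,0,0],"gripper":0},
  {"offset":[0,0,0],"twist":[0,0,0],"gripper":0},
])

```text
clock: 3.4
position: [570.5, 34.4, 206.0]
ee_rot: [1.45, 1.03, -1.44]
wrist_force: [-0.2, 0.2, 0.4]
finger_gap: 0.2
```

```bash
python3 st.py
```

```text
t 3.4 box pos 7.631906288162728 55.6891511683969 205.9695449724012 F [-0.189  0.237  0.432] gap 0.15092244172735697
twist needed /6deg [-0.351 -0.011 -0.073]
tab [ 0.176 -0.016  0.016]
back [ 0.171 -0.004  0.332]
end [ 0.172 -0.017 -0.012]
```

Emit:
apply_moves([
  {"offset":[0,0,0],"twist":[-0.35,0,-0.07],"gripper":0},
  {"offset":[0,0,0],"twist":[0,0,0],"gripper":0},
  {"offset":[0.03,-0.005,0.005],"twist":[0,0,0],"gripper":0},
  {"offset":[0.03,-0.005,0.005],"twist":[0,0,0],"gripper":0},
  {"offset":[0.03,-0.005,0.005],"twist":[0,0,0],"gripper":0},
  {"offset":[0.03,0,0],"twist":[0,0,0],"gripper":0},
  {"offset":[0.02,0,0],"twist":[0,0,0],"gripper":0},
  {"offset":[0,0,0],"twist":[0,0,0],"gripper":0},
  {"offset":[0,0,0],"twist":[0,0,0],"gripper":0},
  {"offset":[0,0,0],"twist":[0,0,0],"gripper":0},
])

```text
clock: 4.23
position: [561.7, 19.8, 134.4]
ee_rot: [1.443, 1.034, -1.442]
wrist_force: [1.0, 0.3, -0.5]
finger_gap: -0.1
```

```bash
python3 st.py; python3 - <<'E'
from h import *
for c in("side","top"):
    im=robot.capture(c)[:,:,::-1]; u=proj(c,b2w(Q,[(0,0,110)]))[0].astype(int)
    cv2.imwrite(f"pics/{c}_pre.png",cv2.resize(im[u[1]-70:u[1]+70,u[0]-95:u[0]+95],None,fx=4,fy=4,interpolation=cv2.INTER_CUBIC))
E
```

```text
t 4.2333 box pos 3.3663611110448155 39.20745128805718 134.40834691020925 F [ 0.997  0.339 -0.516] gap -0.0698846776663754
twist needed /6deg [-0.311  0.019 -0.04 ]
tab [ 0.033 -0.007 -0.017]
back [0.029 0.003 0.298]
end [ 0.029 -0.008 -0.045]
```

View pics/side_pre.png

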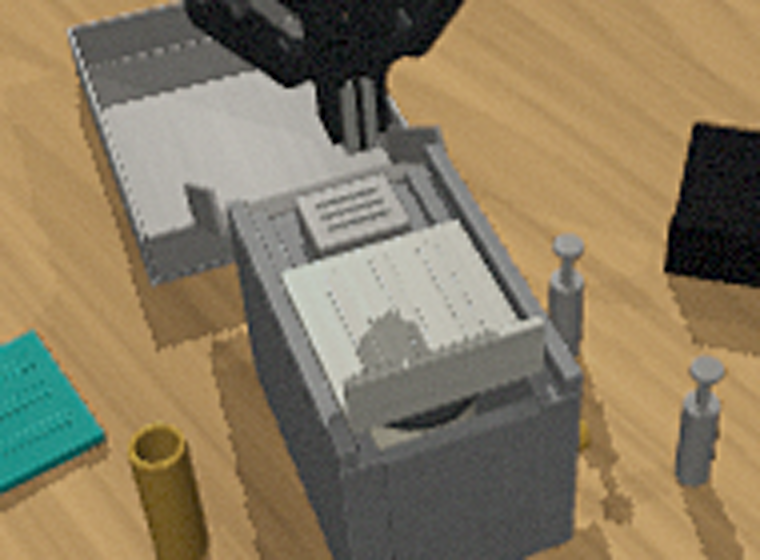

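View pics/top_pre.png

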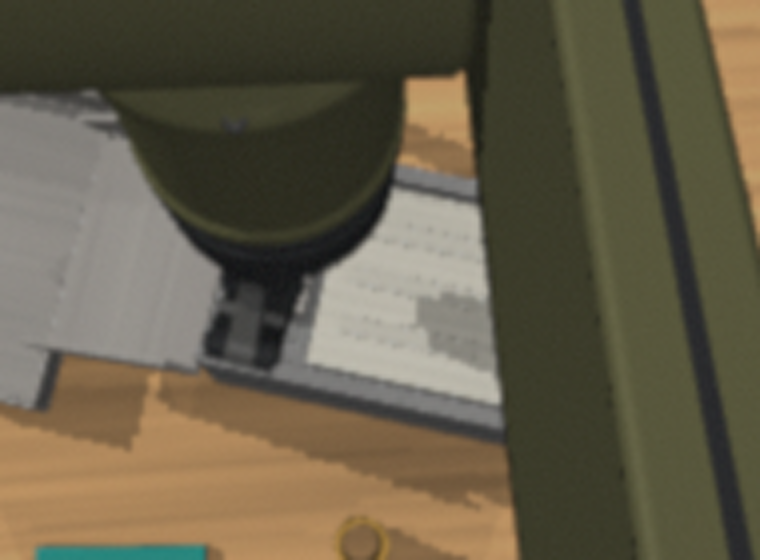

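```bash
python3 - <<'E'
from h import *
o=robot.get_obs();p=np.array(o["position"]);print(o["clock"],p)
for c in("side","top"):
    u=proj(c,b2w(Q,[(0,0,110)]))[0].astype(int)
    f=lambda P:((proj(c,P)-[u[0]-95,u[1]-70])*4+1.5)
    print(c,"tcp",f([p]),"pad",f([p+[0,0,19]]),"tab",f(b2w(Q,[(0,48,115)])))
E
```

```text
4.3333 [562.353  20.093 134.943]
side tcp [[358.335 181.832]] pad [[355.424 148.868]] tab [[346.689 205.754]]
top tcp [[295.662 244.376]] pad [[294.253 236.474]] tab [[276.469 256.881]]
```

```bash
python3 - <<'E'
from h import *
from h import _cal
def ray(c,uv):
    k=_cal(c);E=np.array(k["extrinsics"])
    return E[:3,3],E[:3,:3]@np.array([(uv[0]-k["cx"])/k["fx"],-(uv[1]-k["cy"])/k["fy"],-1])
def full(c,uv):
    u=proj(c,b2w(Q,[(0,0,110)]))[0].astype(int); return np.array([u[0]-95+(uv[0]-1.5)/4,u[1]-70+(uv[1]-1.5)/4])
a,d=ray("side",full("side",(362,150)));
for t in((240,355),(245,360),(250,300),(296,244)):
    b,e=ray("top",full("top",t)); s=np.linalg.lstsq(np.c_[d,-e],b-a,rcond=None)[0]
    print(t,a+d*s[0],b+e*s[1])
im=cv2.imread("pics/top_pre.png"); im=im[180:400,150:420]; im=np.clip(im.astype(float)*2.2,0,255).astype(np.uint8)
cv2.imwrite("pics/top_zoom.png",cv2.resize(im,None,fx=2.5,fy=2.5))
print(full("top",(240,355)),full("side",(362,150)))
E
```

```text
(240, 355) [563.649  17.065 154.575] [515.884  45.463 151.447]
(245, 360) [561.942  14.488 157.243] [513.446  43.415 154.158]
(250, 300) [568.413  24.257 147.126] [538.985  40.387 143.88 ]
(296, 244) [563.842  17.357 154.272] [559.251  19.607 153.509]
[294.625 237.375] [300.125 179.125]
```

View pics/top_zoom.png

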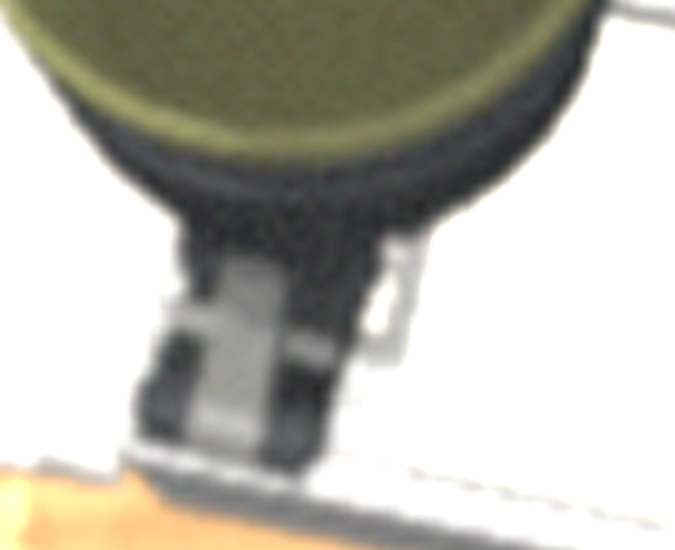

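```bash
python3 - <<'E'
import cv2,numpy as np
im=cv2.imread("pics/side_pre.png")[0:220,250:480]
cv2.imwrite("pics/side_zoom.png",cv2.resize(np.clip(im*1.8,0,255).astype(np.uint8),None,fx=2.7,fy=2.7))
E
```

```text
(no output)
```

View pics/side_zoom.png

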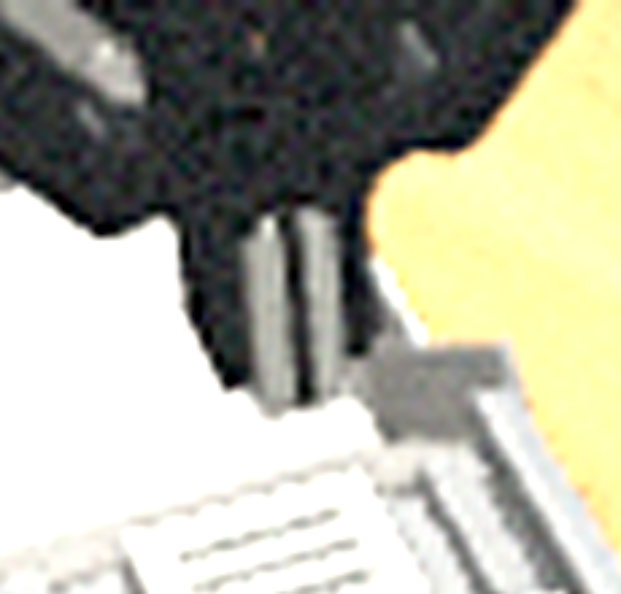

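```bash
python3 - <<'E'
from h import *
for c in("side","top"):
    im=robot.capture(c)[:,:,::-1]
    o=robot.get_obs();p=np.array(o["position"]);m=R.from_rotvec(o["ee_rot"]).as_matrix()
    im=cv2.resize(np.clip(im*1.5,0,255).astype(np.uint8),None,fx=3,fy=3,interpolation=cv2.INTER_CUBIC)
    def L(a,b,col):
        q=proj(c,[p+m@np.array(a,float),p+m@np.array(b,float)])*3+1; cv2.line(im,*[tuple(int(v) for v in z) for z in q],col,1)
    L((0,0,0),(-200,0,0),(0,0,255))
    for h in(0,19,73,150,200): L((-h,-20,0),(-h,20,0),(0,255,0)); L((-h,0,-20),(-h,0,20),(255,0,0))
    for sy in(-1,1):
        for sz in(-1,1): L((-73,sy*42.5,sz*38),(-73,sy*42.5,-sz*38),(0,255,255)); L((-73,sy*42.5,sz*38),(-73,-sy*42.5,sz*38),(0,255,255))
    u=proj(c,[p+[0,0,60]])[0]*3; x,y=max(int(u[0])-350,0),max(int(u[1])-280,0)
    cv2.imwrite(f"pics/{c}_ax.png",im[y:y+560,x:x+700])
E
```

```text
(no output)
```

View pics/side_ax.png

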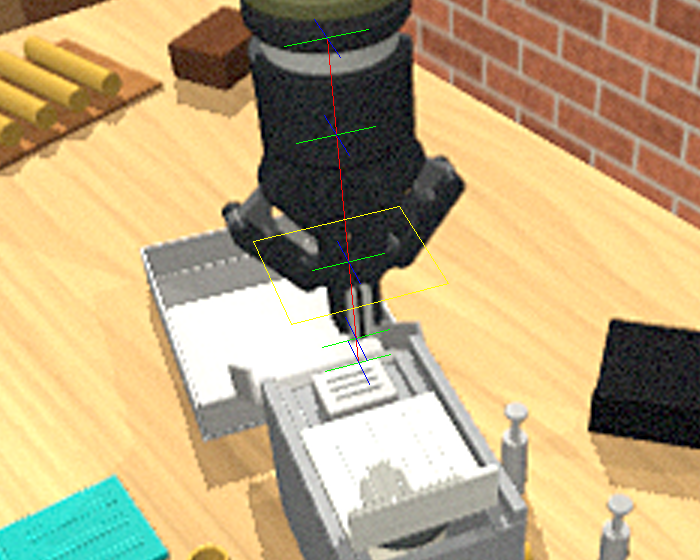

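View pics/top_ax.png

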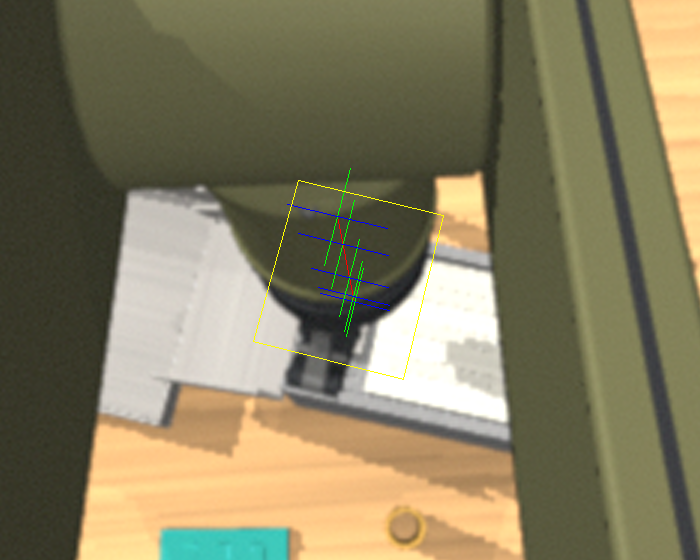

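Emit:
apply_moves([
  {"offset":[0,-0.003,-0.008],"twist":[-0.3,0,0],"gripper":0},
  {"offset":[0,-0.003,-0.008],"twist":[-0.3,0,0],"gripper":0},
  {"offset":[0.01,0,0],"twist":[0,0,0],"gripper":0},
  {"offset":[0.01,0,0],"twist":[0,0,0],"gripper":0},
  {"offset":[0.01,0,0],"twist":[0,0,0],"gripper":0},
  {"offset":[0,0,0],"twist":[0,0,0],"gripper":0},
  {"offset":[0,0,0],"twist":[0,0,0],"gripper":0},
  {"offset":[0,0,0],"twist":[0,0,0],"gripper":0},
  {"offset":[0,0,0],"twist":[0,0,0],"gripper":0},
  {"offset":[0,0,0],"twist":[0,0,0],"gripper":0},
])

```text
clock: 5.27
position: [562.9, 31.0, 119.4]
ee_rot: [1.394, 1.073, -1.386]
wrist_force: [-0.7, -0.6, 0.2]
finger_gap: 0.3
```

```bash
cat > look.py <<'E'
import sys
from st import *
st()
tag=sys.argv[1]
for c in sys.argv[2:]:
    im=robot.capture(c)[:,:,::-1]; u=proj(c,b2w(Q,[(0,30,110)]))[0].astype(int)
    p=np.array(robot.get_obs()["position"])
    f=lambda P:((proj(c,P)-[u[0]-85,u[1]-70])*4+1.5)
    print(c,"tcp",f([p]),"+19",f([p+[0,0,19]]))
    cv2.imwrite(f"pics/{c}_{tag}.png",cv2.resize(im[u[1]-70:u[1]+70,u[0]-85:u[0]+85],None,fx=4,fy=4,interpolation=cv2.INTER_CUBIC))
E
python3 look.py a side
```

```text
t 5.2667 box pos 1.3088019979947827 50.278712777565644 119.40147693671459 F [-0.685 -0.648  0.24 ] gap 0.2673900847033605
twist needed /6deg [ 0.384  0.008 -0.075]
tab [ 0.003 -0.003  0.004]
back [-0.001 -0.016  0.32 ]
end [-0.001 -0.002 -0.024]
side tcp [[331.173 238.453]] +19 [[328.11  206.611]]
```

View pics/side_a.png

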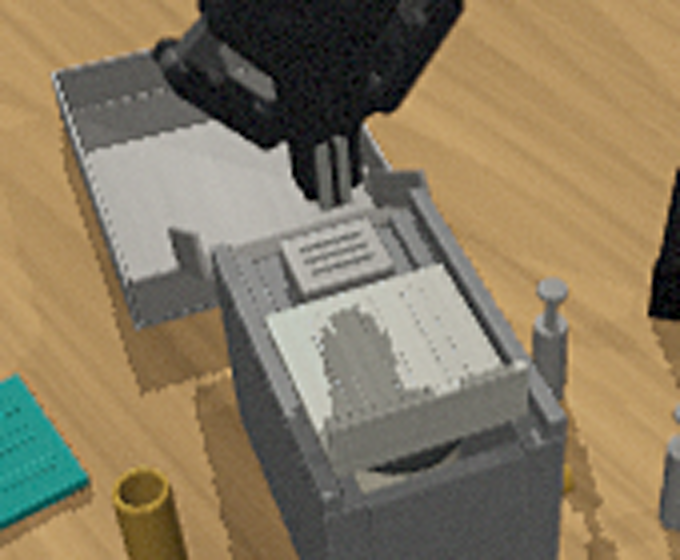

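```bash
python3 - <<'E'
import cv2,numpy as np
im=cv2.imread("pics/top0.png")[130:310,290:450]
cv2.imwrite("pics/sh_top.png",cv2.resize(np.clip(im*1.6,0,255).astype(np.uint8),None,fx=4,fy=3.3,interpolation=cv2.INTER_CUBIC)[:600])
im=cv2.imread("pics/side_a.png")[110:420,230:480]
cv2.imwrite("pics/sh_side.png",cv2.resize(np.clip(im*1.2,0,255).astype(np.uint8),None,fx=1.9,fy=1.9,interpolation=cv2.INTER_CUBIC))
E
```

```text
(no output)
```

View pics/sh_top.png

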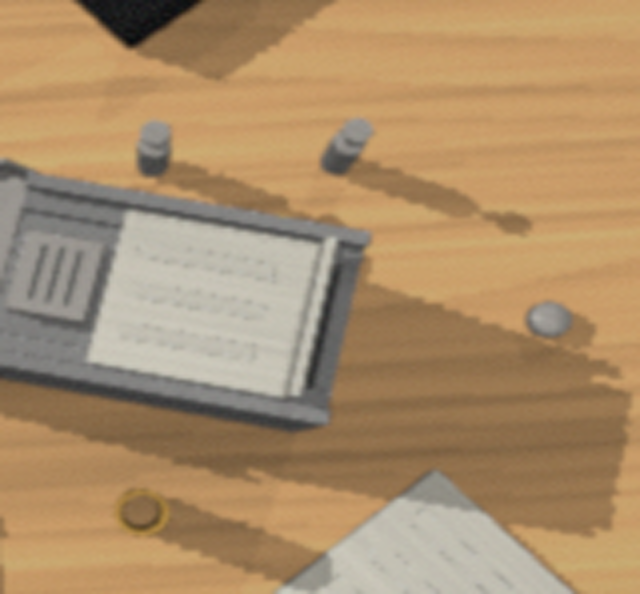

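View pics/sh_side.png

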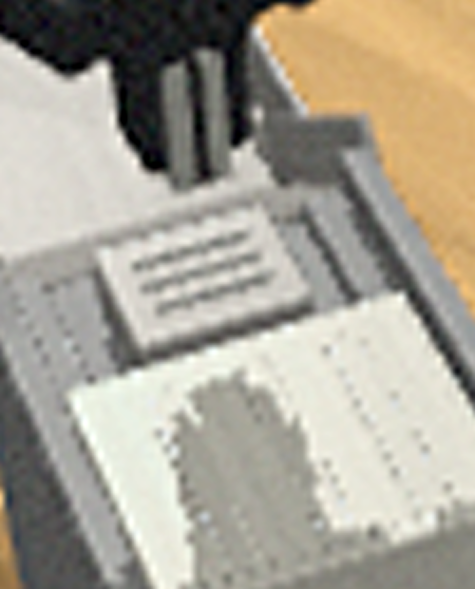

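```bash
cat > ray.py <<'E'
from h import *
from h import _cal
def ray(c,uv):
    k=_cal(c);E=np.array(k["extrinsics"])
    return E[:3,3],E[:3,:3]@np.array([(uv[0]-k["cx"])/k["fx"],-(uv[1]-k["cy"])/k["fy"],-1])
def at(c,uv,z):
    o,d=ray(c,uv);return o+d*(z-o[2])/d[2]
E
python3 - <<'E'
from ray import *
A=at("top",(379.5,169.4),74);B=at("top",(418.7,197.3),0);l=A-B;l/=l[2];print("piston",A,B,"light",l)
# box check: rib corner rear -x top 117 shadow at crop(607,535)
B2=at("top",(290+607/4,130+535/3.3),0);C=b2w(Q,[(-52,-83,117)])[0];print("light2",(C-B2)/117)
B3=at("top",(290+630/4,130+390/3.3),0);
u=proj("side",b2w(Q,[(0,30,110)]))[0].astype(int)
full=lambda uv:(u[0]-85+(uv[0]-1.5)/4,u[1]-70+(uv[1]-1.5)/4)
for uv in((351,312),(353,306)):
    S=at("side",full(uv),112)
    o,d=ray("side",full((333,207)))
    s=np.linalg.lstsq(np.c_[d,-l],S-o,rcond=None)[0]; print("tip",o+d*s[0],S+l*s[1])
print(at("side",full((333,207)),119.4),at("side",full((333,207)),138))
E
```

```text
piston [ 640.278 -118.984   74.   ] [ 594.457 -207.658    0.   ] light [0.619 1.198 1.   ]
light2 [0.616 1.25  1.   ]
tip [563.476  27.894 139.994] [563.41   27.932 139.99 ]
tip [564.364  29.272 138.557] [565.421  28.665 138.629]
[576.194  47.625 119.4  ] [564.707  29.805 138.   ]
```

Emit:
apply_moves([
  {"offset":[0,-0.002,0.004],"twist":[0.33,0,0],"gripper":0},
  {"offset":[0,0,0],"twist":[0,0,0],"gripper":0},
  {"offset":[0.006,0,0],"twist":[0,0,0],"gripper":0},
  {"offset":[0.006,0,0],"twist":[0,0,0],"gripper":0},
  {"offset":[0.006,0,0],"twist":[0,0,0],"gripper":0},
  {"offset":[0.006,0,0],"twist":[0,0,0],"gripper":0},
  {"offset":[0.006,0,0],"twist":[0,0,0],"gripper":0},
  {"offset":[0,0,0],"twist":[0,0,0],"gripper":0},
  {"offset":[0,0,0],"twist":[0,0,0],"gripper":0},
  {"offset":[0,0,0],"twist":[0,0,0],"gripper":0},
])

```text
clock: 6.15
position: [562.1, 29.2, 102.9]
ee_rot: [1.418, 1.054, -1.409]
wrist_force: [-0.5, -0.1, -0.5]
finger_gap: 0.1
```

```bash
python3 look.py b side
```

```text
t 6.15 box pos 1.092348887439167 48.29541901194026 102.90871873139113 F [-0.459 -0.125 -0.49 ] gap 0.08382324113183956
twist needed /6deg [ 0.067  0.003 -0.082]
tab [-0.03  -0.002  0.001]
back [-0.034 -0.004  0.317]
end [-0.034 -0.002 -0.027]
side tcp [[334.714 267.935]] +19 [[331.77  237.174]]
```

View pics/side_b.png

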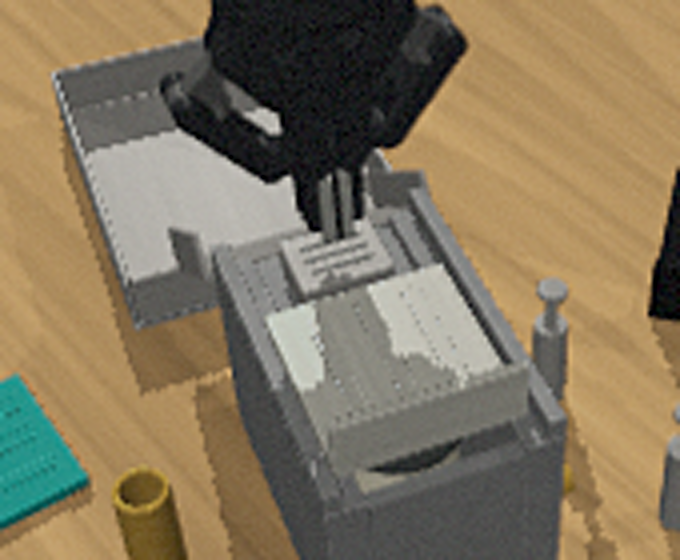

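Emit:
apply_moves([
  {"offset":[0.006,0,0],"twist":[0,0,0],"gripper":0},
  {"offset":[0.006,0,0],"twist":[0,0,0],"gripper":0},
  {"offset":[0.006,0,0],"twist":[0,0,0],"gripper":0},
  {"offset":[0,0,0],"twist":[0,0,0],"gripper":0},
  {"offset":[0.006,0,0],"twist":[0,0,0],"gripper":0},
  {"offset":[0.006,0,0],"twist":[0,0,0],"gripper":0},
  {"offset":[0,0,0],"twist":[0,0,0],"gripper":0},
  {"offset":[0,0,0],"twist":[0,0,0],"gripper":0},
  {"offset":[0,0,0],"twist":[0,0,0],"gripper":0},
  {"offset":[0,0,0],"twist":[0,0,0],"gripper":0},
])

```text
clock: 7.03
position: [563.1, 29.1, 87.1]
ee_rot: [1.419, 1.053, -1.408]
wrist_force: [0.9, -0.0, 0.5]
finger_gap: 0.2
```

```bash
python3 look.py c side
```

```text
t 7.0333 box pos 2.0575764199200908 48.54712534897635 87.0690203057857 F [ 0.886 -0.032  0.524] gap 0.17825201179159403
twist needed /6deg [ 0.068 -0.001 -0.099]
tab [-0.062 -0.003  0.001]
back [-0.066 -0.006  0.317]
end [-0.066 -0.003 -0.027]
side tcp [[338.832 291.882]] +19 [[336.019 262.121]]
```

View pics/side_c.png

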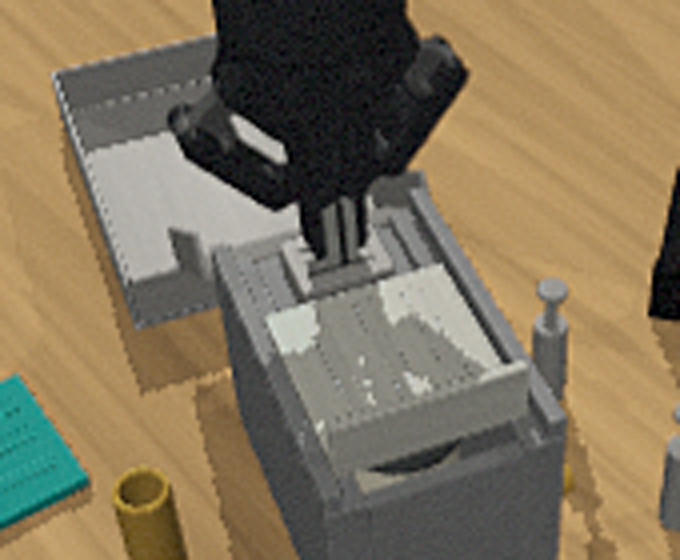

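Emit:
apply_moves([
  {"offset":[0.005,0,0],"twist":[0,0,0],"gripper":0},
  {"offset":[0,0,0],"twist":[0,0,0],"gripper":0},
  {"offset":[0.004,0,0],"twist":[0,0,0],"gripper":0},
  {"offset":[0,0,0],"twist":[0,0,0],"gripper":0},
  {"offset":[0,0,0],"twist":[0,0,0],"gripper":0},
  {"offset":[0,0,0],"twist":[0,0,0],"gripper":0},
  {"offset":[0,0,0],"twist":[0,0,0],"gripper":0},
  {"offset":[0,0,0],"twist":[0,0,0],"gripper":0},
  {"offset":[0,0,0],"twist":[0,0,0],"gripper":0},
  {"offset":[0.004,0,0],"twist":[0,0,0],"gripper":0},
])

```text
clock: 7.92
position: [563.4, 29.1, 81.0]
ee_rot: [1.419, 1.052, -1.407]
wrist_force: [-1.0, -0.7, 2.9]
finger_gap: -0.1
```

```bash
python3 st.py
```

```text
t 7.9167 box pos 2.3905948070183403 48.64740892346485 81.02768924342182 F [-1.018 -0.653  2.934] gap -0.07415862836927771
twist needed /6deg [ 0.068 -0.004 -0.109]
tab [-0.074 -0.004  0.001]
back [-0.078 -0.006  0.317]
end [-0.078 -0.004 -0.027]
```

Emit:
apply_moves([
  {"offset":[0.004,0,0],"twist":[0,0,0],"gripper":0},
  {"offset":[0,0,0],"twist":[0,0,0],"gripper":0},
  {"offset":[0,0,0],"twist":[0,0,0],"gripper":0},
  {"offset":[0,0,0],"twist":[0,0,0],"gripper":0},
  {"offset":[0,0,0],"twist":[0,0,0],"gripper":0},
  {"offset":[0,0,0],"twist":[0,0,0],"gripper":0},
  {"offset":[0,0,0],"twist":[0,0,0],"gripper":0},
  {"offset":[0,0,0],"twist":[0,0,0],"gripper":0},
  {"offset":[0,0,0],"twist":[0,0,0],"gripper":0},
  {"offset":[0.004,0,0],"twist":[0,0,0],"gripper":0},
])

```text
clock: 8.75
position: [563.5, 29.1, 76.9]
ee_rot: [1.42, 1.052, -1.407]
wrist_force: [-1.4, 0.5, 2.9]
finger_gap: 0.2
```

```bash
python3 look.py d side
```

```text
t 8.75 box pos 2.3965218559308514 48.66682442028086 76.9186975686963 F [-1.388  0.536  2.898] gap 0.22606683532052443
twist needed /6deg [ 0.068 -0.005 -0.11 ]
tab [-0.082 -0.004  0.001]
back [-0.086 -0.006  0.317]
end [-0.086 -0.004 -0.027]
side tcp [[340.89  307.688]] +19 [[338.148 278.566]]
```

View pics/side_d.png

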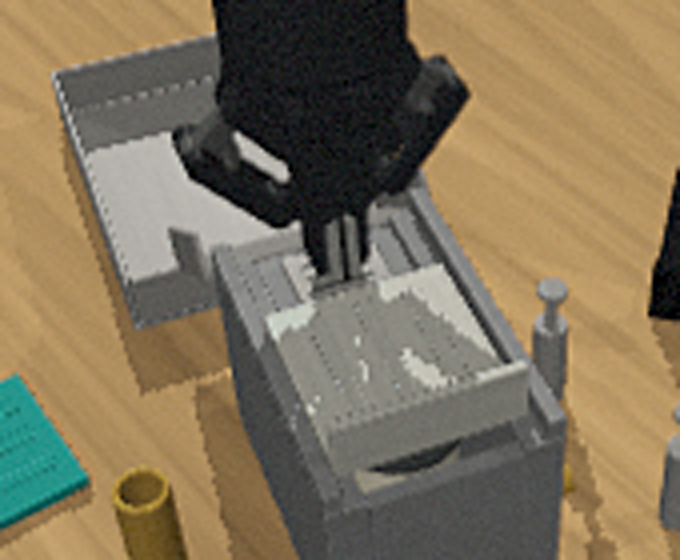

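Emit:
apply_moves([
  {"offset":[0.004,0,0],"twist":[0,0,0],"gripper":0},
  {"offset":[0,0,0],"twist":[0,0,0],"gripper":0},
  {"offset":[0,0,0],"twist":[0,0,0],"gripper":0},
  {"offset":[0,0,0],"twist":[0,0,0],"gripper":0},
  {"offset":[0,0,0],"twist":[0,0,0],"gripper":0},
  {"offset":[0,0,0],"twist":[0,0,0],"gripper":0},
  {"offset":[0,0,0],"twist":[0,0,0],"gripper":0},
  {"offset":[0,0,0],"twist":[0,0,0],"gripper":0},
  {"offset":[0,0,0],"twist":[0,0,0],"gripper":0},
  {"offset":[0,0,0],"twist":[0,0,0],"gripper":0},
])

```text
clock: 9.63
position: [564.0, 29.1, 76.3]
ee_rot: [1.42, 1.051, -1.405]
wrist_force: [-0.8, 1.1, 3.7]
finger_gap: -0.1
```

```bash
python3 look.py e side
```

```text
t 9.6333 box pos 2.949904053816091 48.76868134347591 76.3052025880216 F [-0.821  1.126  3.707] gap -0.06393114511385475
twist needed /6deg [ 0.069 -0.008 -0.123]
tab [-0.083 -0.005  0.001]
back [-0.088 -0.007  0.317]
end [-0.087 -0.005 -0.027]
side tcp [[341.941 307.394]] +19 [[339.221 278.279]]
```

Emit:
apply_moves([
  {"offset":[0.004,0,0],"twist":[0,0,0],"gripper":0},
  {"offset":[0.004,0,0],"twist":[0,0,0],"gripper":0},
  {"offset":[0.004,0,0],"twist":[0,0,0],"gripper":0},
  {"offset":[0.004,0,0],"twist":[0,0,0],"gripper":0},
  {"offset":[0.004,0,0],"twist":[0,0,0],"gripper":0},
  {"offset":[0.004,0,0],"twist":[0,0,0],"gripper":0},
  {"offset":[0.004,0,0],"twist":[0,0,0],"gripper":0},
  {"offset":[0.004,0,0],"twist":[0,0,0],"gripper":0},
  {"offset":[0.004,0,0],"twist":[0,0,0],"gripper":0},
  {"offset":[0.004,0,0],"twist":[0,0,0],"gripper":0},
])

```text
clock: 10.52
position: [564.4, 29.1, 76.2]
ee_rot: [1.425, 1.044, -1.397]
wrist_force: [-4.9, 0.5, 17.1]
finger_gap: -0.1
```

```bash
python3 look.py f side
```

```text
t 10.5167 box pos 3.3005611761862994 48.86315914523642 76.16414508831998 F [-4.917  0.477 17.116] gap -0.11822944682984791
twist needed /6deg [ 0.076 -0.027 -0.216]
tab [-0.084 -0.005  0.001]
back [-0.089 -0.007  0.317]
end [-0.088 -0.004 -0.027]
side tcp [[342.55  307.309]] +19 [[339.843 278.206]]
```

View pics/side_f.png

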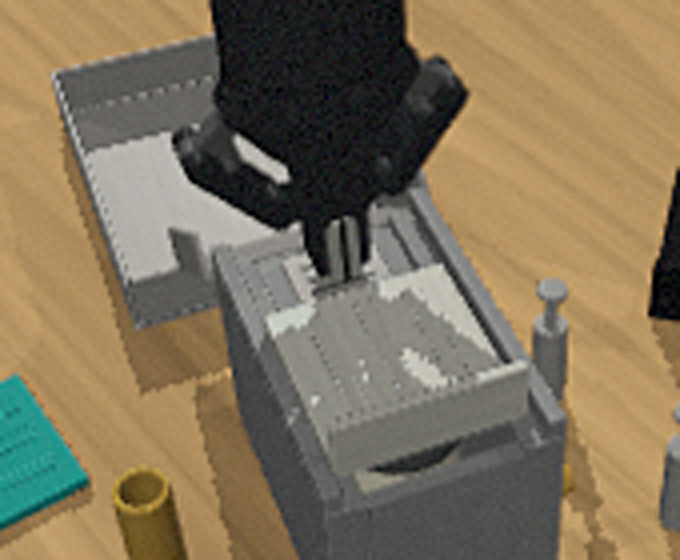

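Emit:
apply_moves([
  {"offset":[-0.01,0,0],"twist":[0,0,0],"gripper":0},
  {"offset":[-0.03,0,0],"twist":[0,0,0],"gripper":0},
  {"offset":[-0.05,0,0],"twist":[0,0,0],"gripper":0},
  {"offset":[-0.04,0,0],"twist":[0,0,0],"gripper":0},
  {"offset":[0,-0.003,0.06],"twist":[0,0,0],"gripper":0},
  {"offset":[0,-0.003,0.07],"twist":[0,0,0],"gripper":0},
  {"offset":[0,0,0.07],"twist":[0,0,0],"gripper":0},
  {"offset":[0,0,0.07],"twist":[0,0,0],"gripper":0},
  {"offset":[0,0,0.06],"twist":[0,0,0],"gripper":0},
  {"offset":[0,0,0],"twist":[0,0,0],"gripper":0},
])

```text
clock: 11.4
position: [514.2, -132.0, 142.4]
ee_rot: [1.419, 1.047, -1.389]
wrist_force: [-0.1, -0.0, -0.5]
finger_gap: 0.2
```

```bash
python3 look.py g side top
```

```text
t 11.4 box pos 1.4127099194843176 -119.82606517319415 142.44897557631185 F [-0.117 -0.035 -0.454] gap 0.21881058444646387
twist needed /6deg [ 0.155 -0.024 -0.241]
tab [ 0.05   0.001 -0.336]
back [ 0.045 -0.004 -0.02 ]
end [ 0.046  0.002 -0.364]
side tcp [[481.998 480.159]] +19 [[482.012 446.769]]
top tcp [[690.07  342.755]] +19 [[700.193 337.258]]
```

View pics/side_g.png

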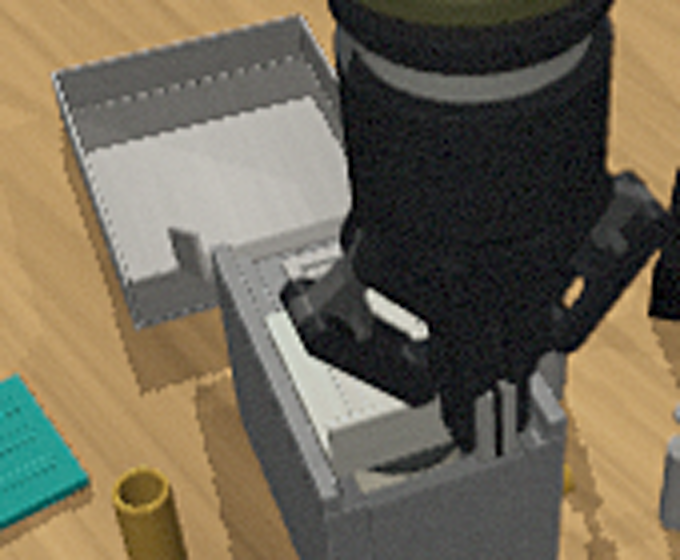

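View pics/top_g.png

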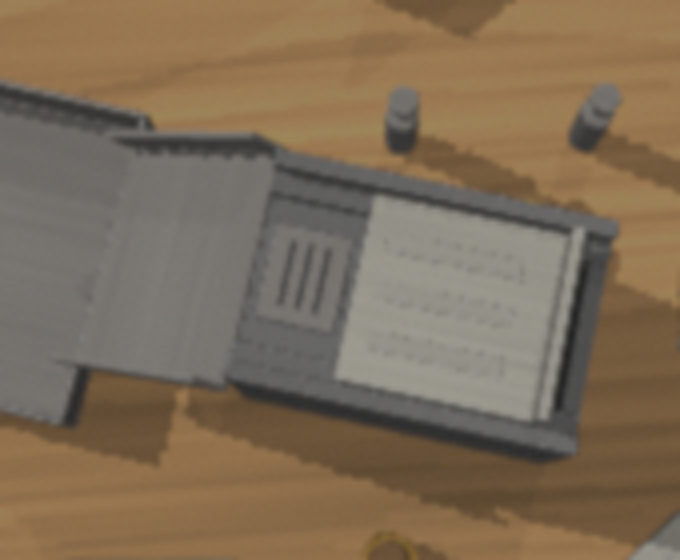

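Emit:
apply_moves([
  {"offset":[0.0,-0.002,0],"twist":[0.15,0,-0.24],"gripper":0},
  {"offset":[0,0,0],"twist":[0,0,0],"gripper":0},
  {"offset":[0.02,0,0],"twist":[0,0,0],"gripper":0},
  {"offset":[0.03,0,0],"twist":[0,0,0],"gripper":0},
  {"offset":[0.02,0,0],"twist":[0,0,0],"gripper":0},
  {"offset":[0.015,0,0],"twist":[0,0,0],"gripper":0},
  {"offset":[0.005,0,0],"twist":[0,0,0],"gripper":0},
  {"offset":[0,0,0],"twist":[0,0,0],"gripper":0},
  {"offset":[0,0,0],"twist":[0,0,0],"gripper":0},
  {"offset":[0,0,0],"twist":[0,0,0],"gripper":0},
])

```text
clock: 12.33
position: [515.1, -119.0, 91.7]
ee_rot: [1.42, 1.071, -1.409]
wrist_force: [0.1, -0.5, -0.7]
finger_gap: -0.3
```

```bash
python3 look.py h side
```

```text
t 12.3333 box pos -1.4586825875308413 -107.07671024286711 91.67162836370373 F [ 0.113 -0.474 -0.674] gap -0.29695417676773767
twist needed /6deg [ 0.102 -0.087  0.018]
tab [-0.05   0.006 -0.311]
back [-0.057  0.003  0.005]
end [-0.054  0.006 -0.339]
side tcp [[464.938 542.643]] +19 [[464.552 513.171]]
```

View pics/side_h.png

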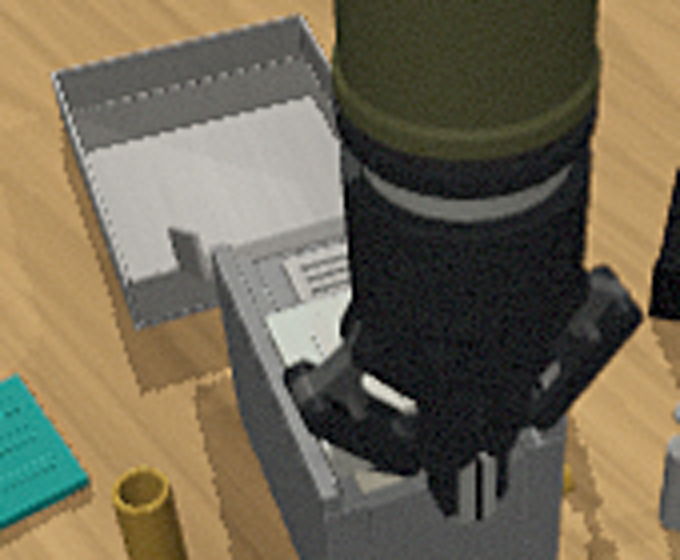

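Emit:
apply_moves([
  {"offset":[-0.008,0.002,0],"twist":[0,0,0],"gripper":0},
  {"offset":[0,0.001,0],"twist":[0,0,0],"gripper":0},
  {"offset":[0,0,-0.01],"twist":[0,0,0],"gripper":0},
  {"offset":[0,0,-0.015],"twist":[0,0,0],"gripper":0},
  {"offset":[0,0,-0.015],"twist":[0,0,0],"gripper":0},
  {"offset":[0,0,-0.01],"twist":[0,0,0],"gripper":0},
  {"offset":[0,0,-0.01],"twist":[0,0,0],"gripper":0},
  {"offset":[0,0,-0.01],"twist":[0,0,0],"gripper":0},
  {"offset":[0,0,-0.01],"twist":[0,0,0],"gripper":0},
  {"offset":[0,0,-0.01],"twist":[0,0,0],"gripper":0},
])

```text
clock: 13.22
position: [532.2, -73.3, 99.1]
ee_rot: [1.422, 1.065, -1.406]
wrist_force: [-0.7, 0.0, -0.5]
finger_gap: 0.3
```

```bash
python3 look.py i side top
```

```text
t 13.2167 box pos 1.800899741814673 -58.41637421767852 99.14558013794932 F [-0.691  0.043 -0.53 ] gap 0.3032392339042775
twist needed /6deg [ 0.093 -0.081 -0.037]
tab [-0.036 -0.001 -0.213]
back [-0.043 -0.004  0.103]
end [-0.04  -0.001 -0.241]
side tcp [[423.894 437.859]] +19 [[422.61  407.452]]
top tcp [[539.978 324.79 ]] +19 [[544.982 319.156]]
```

View pics/side_i.png

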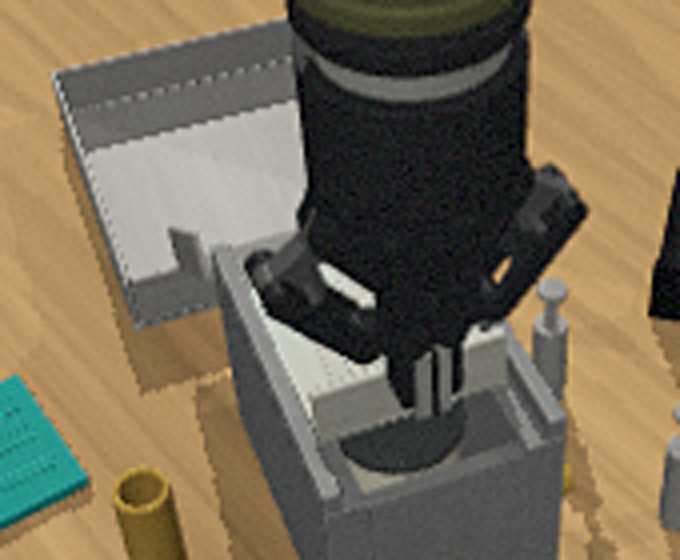

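View pics/top_i.png

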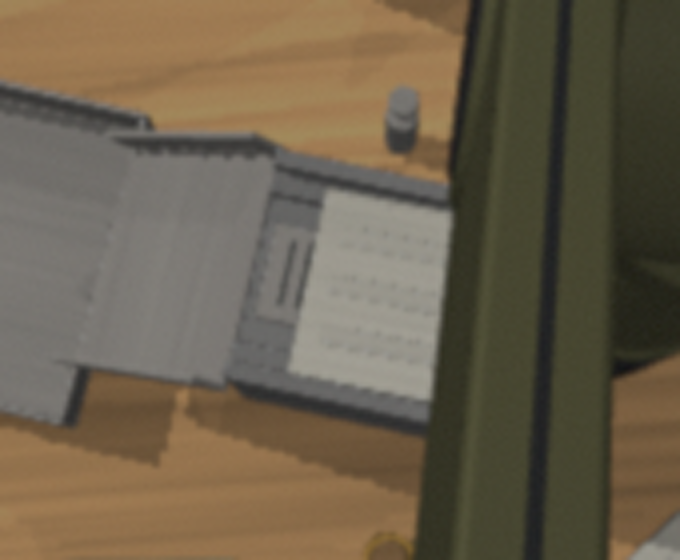

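Emit:
apply_moves([
  {"offset":[0,0,-0.015],"twist":[0,0,0],"gripper":0},
  {"offset":[0,0,-0.018],"twist":[0,0,0],"gripper":0},
  {"offset":[0,0,-0.018],"twist":[0,0,0],"gripper":0},
  {"offset":[0,0,-0.018],"twist":[0,0,0],"gripper":0},
  {"offset":[0,0,-0.018],"twist":[0,0,0],"gripper":0},
  {"offset":[0,0,-0.018],"twist":[0,0,0],"gripper":0},
  {"offset":[0,0,-0.018],"twist":[0,0,0],"gripper":0},
  {"offset":[0,0,-0.018],"twist":[0,0,0],"gripper":0},
  {"offset":[0,0,-0.015],"twist":[0,0,0],"gripper":0},
  {"offset":[0,0,-0.01],"twist":[0,0,0],"gripper":0},
])

```text
clock: 14.15
position: [557.4, 15.1, 99.7]
ee_rot: [1.422, 1.066, -1.406]
wrist_force: [0.6, 0.0, -0.5]
finger_gap: -0.1
```

```bash
python3 look.py j side top
```

```text
t 14.15 box pos 0.6106841718821094 33.485183375687505 99.65329712150536 F [ 0.568  0.016 -0.456] gap -0.08828788633458083
twist needed /6deg [ 0.095 -0.085 -0.033]
tab [-0.036 -0.001 -0.029]
back [-0.043 -0.004  0.287]
end [-0.04  -0.001 -0.057]
side tcp [[344.83  293.248]] +19 [[342.059 262.671]]
top tcp [[338.345 283.895]] +19 [[337.439 277.096]]
```

View pics/side_j.png

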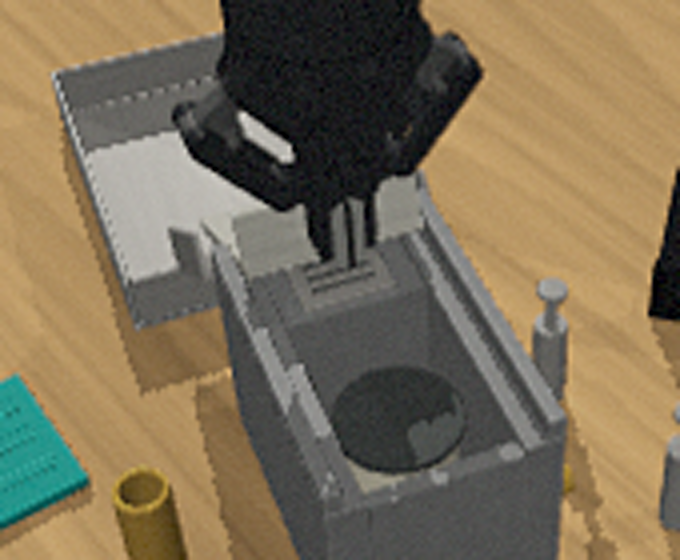

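View pics/top_j.png

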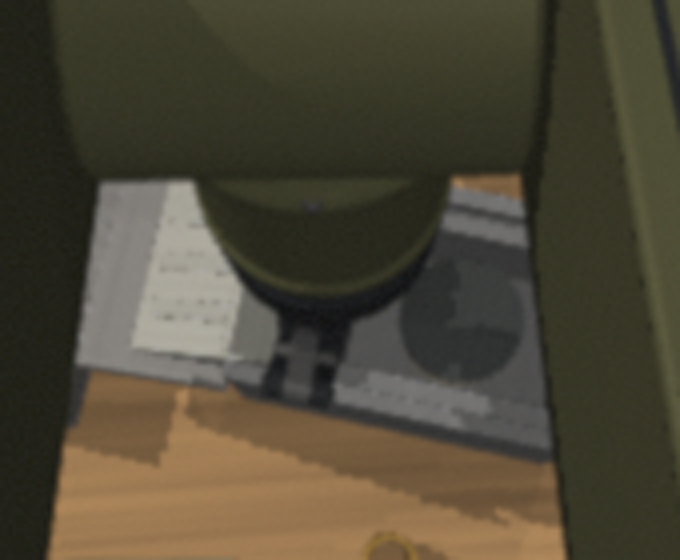

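Emit:
apply_moves([
  {"offset":[0,0,-0.012],"twist":[0,0,0],"gripper":0},
  {"offset":[0,0,-0.014],"twist":[0,0,0],"gripper":0},
  {"offset":[0,0,-0.014],"twist":[0,0,0],"gripper":0},
  {"offset":[0,0,-0.012],"twist":[0,0,0],"gripper":0},
  {"offset":[0,0,-0.01],"twist":[0,0,0],"gripper":0},
  {"offset":[0,0,0],"twist":[0,0,0],"gripper":0},
  {"offset":[0,0,0],"twist":[0,0,0],"gripper":0},
  {"offset":[0,0,0],"twist":[0,0,0],"gripper":0},
  {"offset":[0,0,0],"twist":[0,0,0],"gripper":0},
  {"offset":[0,0,0],"twist":[0,0,0],"gripper":0},
])

```text
clock: 15.08
position: [566.5, 47.2, 99.8]
ee_rot: [1.421, 1.066, -1.406]
wrist_force: [-0.3, 0.6, 0.7]
finger_gap: 0.1
```

```bash
python3 look.py k side
```

```text
t 15.0833 box pos 0.11409926376519053 66.88470090574761 99.76949243404395 F [-0.268  0.597  0.726] gap 0.06339755359498636
twist needed /6deg [ 0.093 -0.08  -0.028]
tab [-0.037 -0.     0.037]
back [-0.043 -0.004  0.353]
end [-0.041 -0.     0.009]
side tcp [[319.599 248.244]] +19 [[316.419 217.739]]
```

View pics/side_k.png

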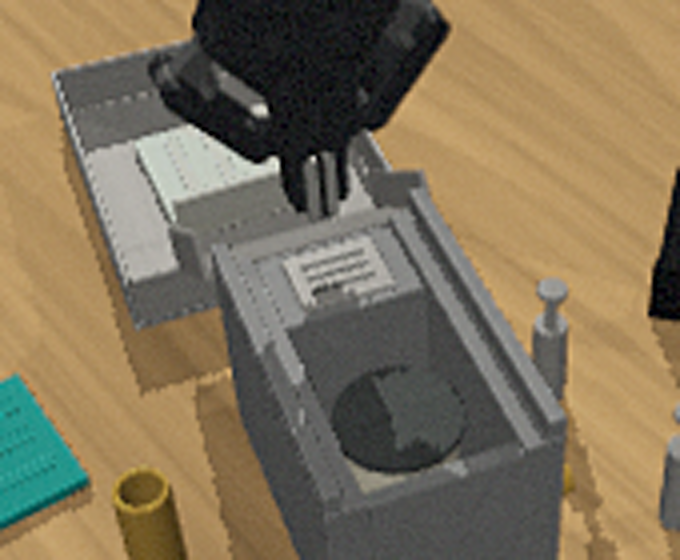

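Emit:
apply_moves([
  {"offset":[-0.03,0,0],"twist":[0,0,0],"gripper":0},
  {"offset":[-0.06,0,0],"twist":[0,0,0],"gripper":0},
  {"offset":[-0.07,0,0],"twist":[0,0,0],"gripper":0},
  {"offset":[-0.05,0,0.05],"twist":[0,0,0],"gripper":0},
  {"offset":[0,0,0.07],"twist":[0,0,0],"gripper":0},
  {"offset":[0,0,0.07],"twist":[0,0,0],"gripper":0},
  {"offset":[0,0,0.07],"twist":[0,0,0],"gripper":0},
  {"offset":[0,0,0.07],"twist":[0,0,0],"gripper":0},
  {"offset":[0,0,0.07],"twist":[0,0,0],"gripper":0},
  {"offset":[0,0,0.05],"twist":[0,0,0],"gripper":0},
])

```text
clock: 15.97
position: [502.8, -175.2, 208.8]
ee_rot: [1.416, 1.067, -1.399]
wrist_force: [0.2, 0.9, 0.4]
finger_gap: -0.1
```

```bash
python3 - <<'E'
from st import *
st()
for c in("side","top"):
    cv2.imwrite(f"pics/{c}_z.png",robot.capture(c)[:,:,::-1])
E
```

```text
t 15.9667 box pos 2.8652147814324564 -164.45664081983873 208.771020564977 F [0.22  0.893 0.413] gap -0.1446756732931151
twist needed /6deg [ 0.168 -0.073 -0.056]
tab [ 0.185  0.001 -0.424]
back [ 0.178 -0.005 -0.108]
end [ 0.181  0.001 -0.452]
```

View pics/side_z.png

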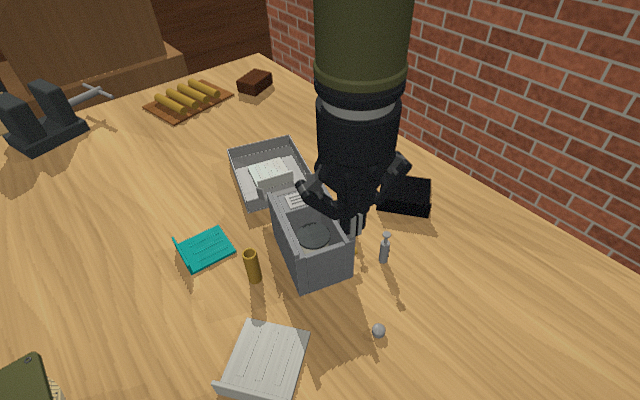

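View pics/top_z.png

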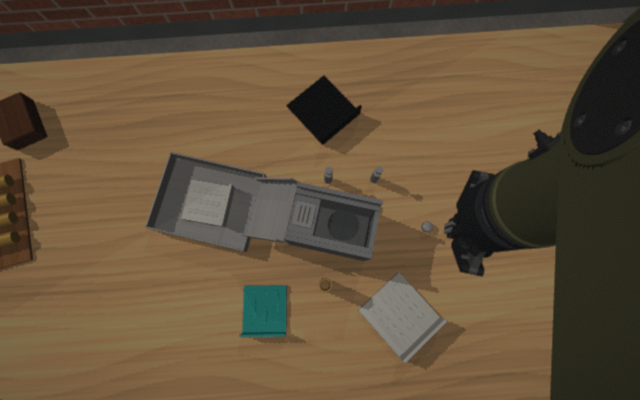

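Emit:
apply_moves([
  {"offset":[0,0,0],"twist":[0,0,0],"gripper":0},
  {"offset":[0,0,0],"twist":[0,0,0],"gripper":0},
  {"offset":[0,0,0],"twist":[0,0,0],"gripper":0},
  {"offset":[0,0,0],"twist":[0,0,0],"gripper":0},
  {"offset":[0,0,0],"twist":[0,0,0],"gripper":0},
  {"offset":[0,0,0],"twist":[0,0,0],"gripper":0},
  {"offset":[0,0,0],"twist":[0,0,0],"gripper":0},
  {"offset":[0,0,0],"twist":[0,0,0],"gripper":0},
  {"offset":[0,0,0],"twist":[0,0,0],"gripper":0},
  {"offset":[0,0,0],"twist":[0,0,0],"gripper":0},
])

```text
clock: 16.9
position: [503.3, -171.9, 208.3]
ee_rot: [1.417, 1.069, -1.399]
wrist_force: [-0.2, 0.2, 0.4]
finger_gap: 0.0
```

```bash
python3 - <<'E'
from ray import *
a=robot.capture("side")[110:250,210:340,::-1];b=robot.capture("top")[140:260,140:310,::-1]
a=cv2.resize(a,(390,420),interpolation=cv2.INTER_CUBIC);b=cv2.resize(b,(400,420),interpolation=cv2.INTER_CUBIC)
cv2.imwrite("pics/final.png",np.hstack([a,b]))
print(proj("side",b2w(Q,[(0,250,3),(0,150,35),(0,350,35)])),proj("top",b2w(Q,[(0,250,3)])))
x=at("top",(207,203),10)-np.r_[Q[:2],0];c,s=np.cos(Q[2]),np.sin(Q[2]);print(c*x[0]+s*x[1],-s*x[0]+c*x[1])
for r in robot.regions_of("top","cover"):print(r["score"],r["extent"])
print(robot.get_obs()["clock"])
E
```

```text
[[270.973 174.103]
 [282.866 190.475]
 [257.712 140.295]] [[210.657 201.121]]
-6.254630995715559 253.86377349108076
0.93 [400.8, 317.2, 88.1, 88.3]
0.84 [264.7, 309.5, 45.4, 54.7]
0.6 [325.0, 111.5, 74.7, 66.1]
0.33 [311.9, 220.2, 142.9, 82.5]
17.05
```

View pics/final.png

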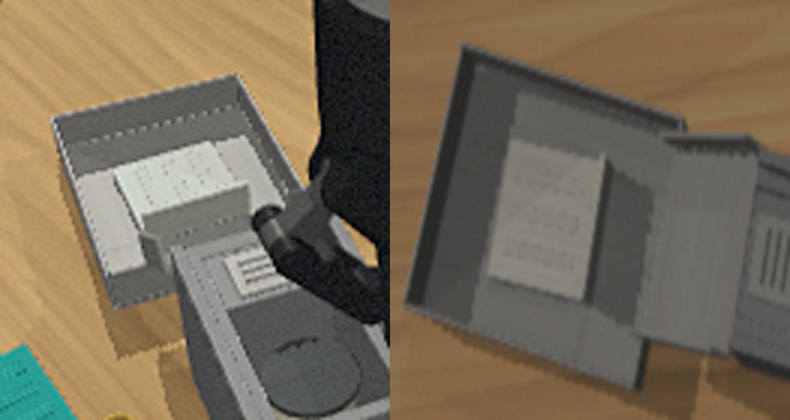

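The cover lies flat in the bin, the tab is down, and the hand is clear.

```bash
python3 -c "
from plant import robot
print(robot.finish_job())"
```

```text
the job is handed in; nothing more can be done
None
```

The job is done and handed in at about 17 s. I pressed the snap tab down to its stop. Then, with closed fingers, I pushed the cover along its guides and over the seat end, and it slid down the chute into the bin.

**Last checks**
- **Cover:** both cameras show it lying flat in the bin, about 254 mm from the box origin along the box's +y. The network did not report the cover in the bin, so I judged this from the pictures and the calibration.
- **Tab:** it stopped moving at about 17 N and was still down in the pictures after the hand left.
- **Bystanders:** both piston valves, the casing tube and the bottom cap look unmoved in the top picture.
- **Hand:** clear of everything, with the force reading near zero. The highest force I read was about 18 N, while pressing the tab.

**Disagreements**
- **Fingertip height:** the fingertips were about 19 mm (by camera and shadow) to 26 mm (by the tab's stop) above the reported TCP. I found the tab by feel, using force and pictures instead of the nominal height.
- **Box position:** the two cameras differed by about 3 mm in the box's y. I used a value between them.

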